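# Switch on the saw's guarded supply

## Robot

A 6-joint arm with a two-finger parallel gripper is mounted at the origin on a cart in front of the work surface, level with it; the furniture and walls round the work are solid. World frame = base frame: x ahead of the robot, y to its left, z up, the work surface at z = 0. Lengths are in m, angles in rad, forces in N, time in s.
With the tool pointing down it reaches from about 0.35 to 0.975 m from the base axis. Payload 7.1 kg.
Tool frame: the origin (TCP) lies between the finger pads; the fingertips stand 25 mm ahead of it and the grasp point (between the pads) lies 6 mm ahead of it; z points along the fingers, x is the direction in which the jaws open and shut, and the axes are right-handed (so a half turn about z gives the same grasp; the last joint's range is limited). The gripper opens to 88 mm and grips with 3 to 60 N. Pads are 20 mm wide; open, the fingers measure 115 mm over their backs; the gripper's body (75 mm by 178 mm) begins 61 mm behind the grasp point.
Start: joints at [1.323, 0.423, 1.63, -0, 1.089, -0.019], TCP at [0.142, 0.609, 0.248] pointing down, gripper open.
Joint ranges: [-3, 3], [-0.9, 2.11], [0.09, 2.58], [-1.31, 4.45], [0.11, 2.69], [-2.54, 2.54]. Speed limits (rad/s): [2.39, 2.39, 3.01, 3.14, 3.14, 3.14].

## Interface

Orientations are given as a rotation vector (axis times angle).
In Python, from bench import * gives the robot as it stands.
- The arm moves only by the tool servo_tool, never from a script. Its argument "commands" is a list of rows, each an object of numbers: "ax", "ay", "az": the turn, a rotation vector about the world's x, y, z in rad; "x", "y", "z": the shift along the world's x, y, z in cm; "jaw": the closure, from 0 (fully open) to 1 (shut). In form: [{"ax": .., "ay": .., "az": .., "x": .., "y": .., "z": .., "jaw": ..}, ...]. A call has 1 to 20 rows; each row is the pose to reach, as a shift and turn from the pose commanded when the call began; what a row does not reach only later rows make up. A row lasts 1/8 s, in which the tool goes at most 62.5 mm and 10.7 degrees, less where a joint would pass 70% of its speed; a pose out of reach is approached as far as the arm can. A call with a gripper value outside its range is refused whole. The fingers move at their own pace and stop on an object; "newtons" is the grip in N (left out, the last holds). Time passes only in rows, so rows that repeat a pose let the fingers close. It gives the time, the measured TCP pose, the force and the opening at its end, in the units of the state.
- state(): the state, without advancing time (a new reading comes with each control period).
- camera(name): name is "side" or "top"; returns the picture (420x560x3 uint8, red, green, blue); there is no depth.
- camera_model(name): a dict with "fx", "fy", "cx", "cy" (pixels), "position" and "rotation" of the camera in the world. Camera axes: x right, y up, looking along -z (the intrinsics and any distortion apply to the point x, -y, -z); pixel columns grow to the right and rows downward; lengths in m; the calibration is good to about 2 mm. A picture is of the moment at which its call begins. camera_model takes no time and is no camera call.
- finish_job(): hands the job in, once; it reports no verdict.
The state is a dict: "t": time; "qpos": joint angles; "qd": joint speeds; "joint_torque": joint torques, N m; "ee_pos": TCP position; "orientation": TCP orientation; "ft_force": force on the tool from outside, world axes, zero at the start; "wrist_torque": the same for the moment, N m; "grip_width": opening from 0.0 (shut) to 1.0 (fully open).
Only numpy, scipy, OpenCV 4.12 (cv2) and the standard library are available. Lean on these libraries where they do the work, as an engineer would, in place of code of your own. Each camera call takes 0.05 s, during which the arm holds its last target. There are 200 camera calls.

## Task

Switch on the supply box with the red guard: with a fingertip swing its red guard up and right back until it rests open, flip the toggle beneath fully over to the hinge side (the green dot), then push the guard forward again so that it drops shut. Work gently with the fingers only, without pinching, lifting or shoving the box, and leave the yellow-guarded box and its switch and everything else on the bench alone.

Things in the scene. Friction and masses are not known exactly. Their poses are not given: they have to be found in the camera images.
- red_box: grey steel switch box (the saw's supply) with the red guard, loose on rubber feet, about 2.4 kg, 125 (x) x 90 (y) x 55 mm high. Origin: centre of its underside. Its own +x runs from the guard's finger lip to the guard's hinge (at yaw 0 the lip faces the robot), z up. Toggle pivot on the top face at own (-8, 0, 55) mm; two short cable stubs on the +x side.
- red_hinge (a point): middle of the red guard's hinge axis, which runs along the box's own y; at own (45, 0, 67) mm of the box, 12 mm above its top face.
- red_lip (a point): middle of the front edge (a 6 mm bead, 56 mm wide) of the red guard's finger lip; moves with the guard, on a circle of radius 119 mm about the hinge. Guard shut: 110 mm before the hinge (box -x) and 46 mm above it, so 58 mm above the box top. The lip overhangs the guard's front wall by about 20 mm, with free space under it; a fingertip against the bead or under it, pushed towards the hinge and up along the circle, swings the guard.
- red_guard (a joint): red plastic guard, a 60 g wedge-shaped hood 56 mm wide hinged at the box's far (+x) end, about 115 mm long. 0 = shut over the toggle, grows as the lip swings up and back, 1.85 rad = stop, leaning back past upright. Held by its weight only: released below about 1.2 rad it falls shut, beyond about 1.4 rad it falls back and rests on the stop.
- red_toggle (a joint): steel toggle lever under the red guard, 30 mm tall above the box top, with an 8 mm shaft and a 12 mm round end. -0.4 rad = off (leans to the lip side, to the white dot), 0.4 = on (leans to the hinge side, to the green dot). Stiff: it stays where it is left; about 2 N at its end moves it towards the hinge.
- red_toggle_tip (a point): centre of the round end of the red box's toggle, 24 mm from its pivot, which lies on the box top.
- yellow_box: grey steel switch box (another supply) with the yellow guard, loose on rubber feet, about 2.4 kg, 125 (x) x 90 (y) x 55 mm high. Origin: centre of its underside. Its own +x runs from the guard's finger lip to the guard's hinge (at yaw 0 the lip faces the robot), z up. Toggle pivot on the top face at own (-8, 0, 55) mm; two short cable stubs on the +x side.
- yellow_hinge (a point): middle of the yellow guard's hinge axis, which runs along the box's own y; at own (45, 0, 67) mm of the box, 12 mm above its top face.
- yellow_lip (a point): middle of the front edge (a 6 mm bead, 56 mm wide) of the yellow guard's finger lip; moves with the guard, on a circle of radius 119 mm about the hinge. Guard shut: 110 mm before the hinge (box -x) and 46 mm above it, so 58 mm above the box top. The lip overhangs the guard's front wall by about 20 mm, with free space under it; a fingertip against the bead or under it, pushed towards the hinge and up along the circle, swings the guard.
- yellow_guard (a joint): yellow plastic guard, a 60 g wedge-shaped hood 56 mm wide hinged at the box's far (+x) end, about 115 mm long. 0 = shut over the toggle, grows as the lip swings up and back, 1.85 rad = stop, leaning back past upright. Held by its weight only: released below about 1.2 rad it falls shut, beyond about 1.4 rad it falls back and rests on the stop.
- yellow_toggle (a joint): steel toggle lever under the yellow guard, 30 mm tall above the box top, with an 8 mm shaft and a 12 mm round end. -0.4 rad = off (leans to the lip side, to the white dot), 0.4 = on (leans to the hinge side, to the green dot). Stiff: it stays where it is left; about 2 N at its end moves it towards the hinge.
- yellow_toggle_tip (a point): centre of the round end of the yellow box's toggle, 24 mm from its pivot, which lies on the box top.
- battery_charger: black battery charger, 136x203x73 mm, origin at the centre of its underside; bystander, loose.
- sanding_block: brown cork sanding block, 64x112x28 mm, origin at the centre of its underside; bystander, loose.
- screwdriver_red: screwdriver with a red handle, 198 mm long, 26 mm high, lying down, origin under its centre; bystander, loose.
- screw_jar: glass jar of screws with a red cap, 68 mm across, 95 mm high, origin at the centre of its underside; bystander, loose.
- hanging_leads: fixed bundle of black leads right of the work, 60 mm thick, keep clear: rises from world (0.53, -0.15, 0) m through (0.64, -0.15, 0.33) to (0.75, -0.17, 1.3); origin on the floor. Keep wrists clear of the fixed mitre saw behind the work too: handle front at (0.63, 0.42), 0.49 to 0.65 m high; blade from x 0.67, y 0.41, above 0.25 m; table 75 mm high, its arm out to x 0.60.

How it is judged:
On the way, in this order (a step that is already met when the one before it is completed fails the run):
1. the red guard rests open, right back, with its toggle still off (value of joint red_guard above 1.5 rad and value of joint red_toggle below -0.2 rad), for 0.2 s.
2. the toggle is flipped on while the red guard is open (value of joint red_toggle above 0.28 rad and value of joint red_guard above 1.3 rad), for 0.2 s.
At the end, for the whole second after the job is handed in: The red box's toggle is on (above 0.28 rad), its guard is shut again (below 0.06 rad), the red box stands within 30 mm of its start, the yellow box within 20 mm with its guard shut (below 0.06 rad) and toggle off (below -0.2 rad), and the other things are within 20 mm of their starts (value of joint red_toggle above 0.28 rad and value of joint each of red_guard, yellow_guard below 0.06 rad and linear speed of red_box below 0.01 m/s and distance of red_box from where it was at the start of the episode below 0.03 m and distance of each of yellow_box, battery_charger, sanding_block, screwdriver_red, screw_jar from where it was at the start of the episode below 0.02 m and value of joint yellow_toggle below -0.2 rad); the robot touches nothing.
It fails at once if the red box is shoved over 30 mm, lifted over 10 mm or tipped (distance of red_box from where it was at the start of the episode above 0.03 m or height (world z) of red_box above 0.01 m or angle between red_box's own z axis and vertical above 0.12 rad).
It fails at once if the red box or its guard is handled with over 40 N (contact force between the arm and red_box above 40 N).
It fails at once if the yellow box, its guard or its toggle is disturbed (distance of yellow_box from where it was at the start of the episode above 0.02 m or value of joint yellow_guard above 0.15 rad or value of joint yellow_toggle above -0.2 rad).
It fails at once if another thing on the bench is moved over 20 mm (distance of any of battery_charger, sanding_block, screwdriver_red, screw_jar from where it was at the start of the episode above 0.02 m).
It also fails if it takes over 59 s, if anything falls off the work surface, if the arm or the gripper's body presses on something with over 40 N, if the wrist force passes 120 N, or if a joint passes its speed limit or range.

## Working session

There is one attempt and no reset: what is moved stays moved. The work goes in short steps, Python scripts to look and compute and a tool call to move; the robot and the scene stay as the last step left them, time stands still between calls to the robot, and variables do not carry over. Pictures are saved under pics/ and viewed, on a budget of 10 in all, crops included, one or two more only if the job needs it, and the job is handed in when it is done.

Besides the shell and the picture viewer there is one more tool, called after ">>>" by a JSON object that holds its "method" and its "body". servo_tool: Moves the arm, as the interface text tells. Its arguments: {"type":"object","properties":{"commands":{"type":"array"},"newtons":{"type":"number"}},"required":["commands"]}

```bash
mkdir -p pics
python3 - <<'E'
from bench import *
import cv2,numpy as np
s=state();print(s)
for n in("side","top"):
    cv2.imwrite(f"pics/{n}0.png",camera(n)[:,:,::-1]);print(n,camera_model(n))
E
```

```text
{'t': 0.0, 'qpos': array([ 1.32302464e+00,  4.23834640e-01,  1.63068304e+00,  1.36844670e-05,
        1.08857334e+00, -1.90061325e-02]), 'qd': array([-1.05093359e-03,  2.86414916e-04, -1.10259863e-03, -3.95944404e-05,
       -2.40493640e-03,  1.08757130e-04]), 'joint_torque': array([ 3.86846179e-03, -5.44606769e+01, -2.73682523e+01,  6.47458225e-02,
        2.25094298e-02, -1.07791022e-04]), 'ee_pos': array([0.14158508, 0.60822905, 0.24690826]), 'orientation': array([ 2.45976745e+00,  1.95281685e+00, -1.88184036e-03]), 'ft_force': array([0.14264949, 0.26150045, 0.18240496]), 'wrist_torque': array([-0.0443403 , -0.01320715,  0.00068831]), 'grip_width': 1.0039623766601793}
side {'fx': 542.4199804478017, 'fy': 542.4199804478017, 'cx': 272.3266202824247, 'cy': 212.7863705911693, 'position': array([-0.2357739 , -1.502969  ,  0.88757099]), 'rotation': array([ 0.94291203, -0.21153155, -0.38089114])}
top {'fx': 385.28815481001726, 'fy': 385.28815481001726, 'cx': 273.8000459724027, 'cy': 211.64089404530762, 'position': array([0.3865977 , 0.11946974, 1.14209615]), 'rotation': array([ 0.07173807, -0.06059958, -1.58033564])}
```

View pics/top0.png

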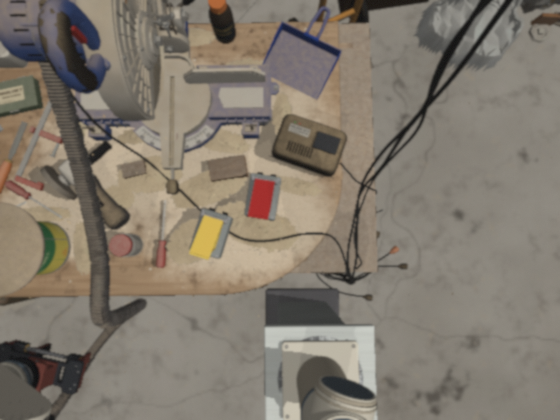

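View pics/side0.png

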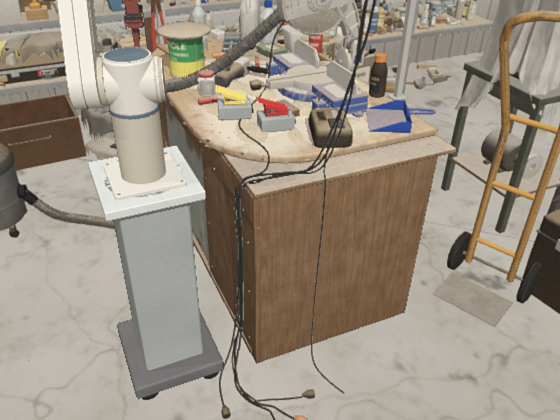

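```bash
cat > h.py <<'E'
from bench import *
import cv2,numpy as np
from scipy.spatial.transform import Rotation as R
def ray(n,u,v):
    m=camera_model(n);d=np.array([(u-m['cx'])/m['fx'],-(v-m['cy'])/m['fy'],-1.])
    return m['position'],R.from_rotvec(m['rotation']).apply(d)
def onz(n,u,v,z):
    p,d=ray(n,u,v);return p+d*(z-p[2])/d[2]
def pix(n,P):
    m=camera_model(n);q=R.from_rotvec(m['rotation']).inv().apply(np.asarray(P)-m['position'])
    return np.array([m['cx']-m['fx']*q[...,0]/q[...,2],m['cy']+m['fy']*q[...,1]/q[...,2]]).T
def red(im,box):
    a=im.astype(int);k=((a[...,0]>110)&(a[...,1]<60)&(a[...,2]<60)).astype(np.uint8)
    o=np.zeros_like(k);x0,y0,x1,y1=box;o[y0:y1,x0:x1]=k[y0:y1,x0:x1];return o
E
python3 - <<'E'
from h import *
im=cv2.imread('pics/top0.png')[:,:,::-1]
k=red(im,(235,165,295,225))
c=max(cv2.findContours(k,0,2)[0],key=cv2.contourArea)
b=cv2.boxPoints(cv2.minAreaRect(c));print(cv2.minAreaRect(c))
for p in b:print(p,onz('top',*p,.113)[:2],onz('top',*p,.075)[:2])
s=cv2.imread('pics/side0.png')
A=cv2.resize(np.ascontiguousarray(im[160:235,180:300,::-1]),None,fx=5,fy=5,interpolation=2)
B=cv2.resize(s[75:145,200:320],None,fx=5,fy=5,interpolation=2)
cv2.imwrite('pics/c1.png',np.vstack([A[:300],B[:300]]) if 0 else np.vstack([cv2.resize(A,(480,300)),cv2.resize(B,(480,280))]))
E
```

```text
((260.8999938964844, 198.8000030517578), (18.693531036376953, 36.6715202331543), 10.30484676361084)
[248.424   215.16801] [0.46467572 0.1944133 ] [0.4675588  0.19718064]
[254.984 179.088] [0.56219824 0.17622751] [0.5686824  0.17832333]
[273.37598 182.43199] [0.55250785 0.12664931] [0.55863418 0.12691442]
[266.81598 218.51201] [0.45516679 0.14519973] [0.45769875 0.14614983]
```

View pics/c1.png

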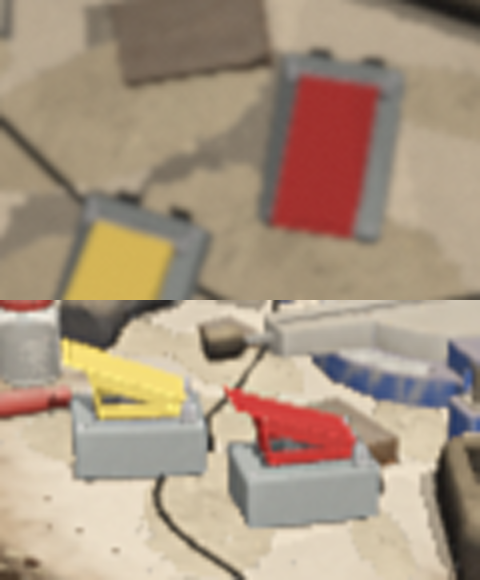

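The crop shows the red box with its lip towards the robot and a slight yaw. Top-face corners in the crop are at about (283,58), (405,68), (375,240) and (262,222). I'll cast those rays at z = 55 mm.

Run:
```python
from h import *
P=[onz('top',180+(u-1.5)/4,160+(v-1.5)/4,.055) for u,v in[(283,57),(405,67),(375,240),(262,222)]]
P=np.array(P)[:,:2];print(P.round(3));ax=(P[0]+P[1]-P[2]-P[3])/2
print(P.mean(0),np.linalg.norm(ax),np.degrees(np.arctan2(ax[1],ax[0])),np.linalg.norm(P[0]-P[1]))
# red guard: lip bead (z .113+.003) and hinge-end guesses
lf=(onz('top',248.4,215.2,.114)+onz('top',266.8,218.5,.114))/2
bk=(onz('top',255,179.1,.075)+onz('top',273.4,182.4,.075))/2
print('lip',lf,'back',bk)
# fixed yaw fits: lip from side image, triangulate
s=cv2.imread('pics/side0.png')[:,:,::-1];k=red(s,(245,90,300,125));ys,xs=np.nonzero(k);i=np.argsort(xs)[:4];print(xs[i],ys[i],xs.max())
for yaw in(-5,-8,-10,-12,-14,-17):
    a=np.radians(yaw);e=np.array([np.cos(a),np.sin(a)]);n=np.array([-e[1],e[0]])
    c=lf[:2]+.065*e+.0
    C=np.array([[*(c+x*e+y*n),.055] for x,y in[(.0625,.045),(.0625,-.045),(-.0625,-.045),(-.0625,.045)]])
    print(yaw,c,((pix('top',C)-[180,160])*4+1.5).round().tolist(),pix('side',[*(lf[:2]-n*.028),.113]).round(1))
```

```text
[[0.587 0.193]
 [0.579 0.105]
 [0.456 0.128]
 [0.469 0.208]]
[0.52283601 0.1585251 ] 0.1221895646486794 -8.97659231980869 0.08741137118256223
lip [0.45982372 0.16981116 0.114     ] back [0.56368584 0.15256249 0.075     ]
[259 260 264 264] [100 101 104 105] 286
-5 [0.52457638 0.16414604] [[268.0, 52.0], [393.0, 62.0], [380.0, 236.0], [253.0, 226.0]] [259.4 101.9]
-8 [0.52419115 0.16076491] [[277.0, 50.0], [402.0, 66.0], [380.0, 239.0], [253.0, 223.0]] [259.  101.9]
-10 [0.52383623 0.15852403] [[284.0, 49.0], [408.0, 69.0], [379.0, 242.0], [254.0, 221.0]] [258.7 102. ]
-12 [0.52340332 0.1562969 ] [[290.0, 48.0], [414.0, 72.0], [379.0, 244.0], [254.0, 219.0]] [258.5 102. ]
-14 [0.52289295 0.15408624] [[297.0, 47.0], [419.0, 76.0], [379.0, 246.0], [255.0, 217.0]] [258.2 102. ]
-17 [0.52198353 0.150807  ] [[307.0, 46.0], [428.0, 81.0], [378.0, 249.0], [256.0, 214.0]] [257.8 102. ]
```

Run:
```python
from h import *
for z in(.0,.25,.4,.6,.8):print(z,onz('top',140,308,z)[:2].round(3),onz('top',98,315,z)[:2].round(3),pix('side',onz('top',98,315,z)).round(),pix('side',onz('top',140,308,z)).round(),pix('side',onz('top',95,200,z)).round())
print('px tcp',pix('top',[.142,.609,.248]),pix('side',[.142,.609,.248]))
R0=R.from_rotvec([2.4598,1.9528,-.0019]);a=np.radians(-9);e=np.array([np.cos(a),np.sin(a),0]);n=np.array([-e[1],e[0],0])
print(R0.as_matrix().round(3))
lip=np.array([.460,.170,.113]);hin=np.array([.567,.152,.067])
for t in(0,30,45):
    p=np.radians(t);d=np.sin(p)*e-np.cos(p)*np.array([0,0,1]);M=np.c_[n,np.cross(d,n),d]
    print(t,(R.from_matrix(M)*R0.inv()).as_rotvec().round(3),'d',d.round(3))
```

```text
0.0 [0.205 0.521] [0.186 0.643] [152.  92.] [164. 103.] [227.  79.]
0.25 [0.245 0.433] [0.23  0.529] [163.  39.] [174.  46.] [228.  30.]
0.4 [0.268 0.38 ] [0.256 0.46 ] [171.   1.] [181.   6.] [229.  -6.]
0.6 [0.3  0.31] [0.291 0.368] [184. -59.] [192. -56.] [230. -62.]
0.8 [0.332 0.24 ] [0.326 0.276] [ 199. -131.] [ 205. -130.] [ 231. -132.]
px tcp [ 61.98542553 354.5923405 ] [135.49544542  35.67361132]
[[ 0.227  0.974 -0.   ]
 [ 0.974 -0.227 -0.001]
 [-0.001 -0.    -1.   ]]
0 [ 0.001 -0.     0.072] d [ 0. -0. -1.]
30 [-0.099 -0.514  0.07 ] d [ 0.494 -0.078 -0.866]
45 [-0.149 -0.771  0.069] d [ 0.698 -0.111 -0.707]
```

>>> {"method": "servo_tool", "body": {"commands": [{"x": 3, "y": -5, "z": 0, "jaw": 1, "ay": -0.05}, {"x": 7, "y": -12, "z": 0, "jaw": 1, "ax": -0.03, "ay": -0.17, "az": 0.02}, {"x": 11, "y": -18, "z": 0, "jaw": 1, "ax": -0.06, "ay": -0.3, "az": 0.03}, {"x": 14, "y": -24, "z": 0, "jaw": 1, "ax": -0.08, "ay": -0.42, "az": 0.04}, {"x": 17, "y": -30, "z": 0, "jaw": 1, "ax": -0.11, "ay": -0.55, "az": 0.05}, {"x": 20, "y": -36, "z": -1, "jaw": 1, "ax": -0.13, "ay": -0.67, "az": 0.06}, {"x": 21.5, "y": -40, "z": -1.5, "jaw": 1, "ax": -0.15, "ay": -0.77, "az": 0.07}, {"x": 22, "y": -42.5, "z": -2, "jaw": 1, "ax": -0.15, "ay": -0.77, "az": 0.07}, {"x": 22, "y": -42.5, "z": -2, "jaw": 1, "ax": -0.15, "ay": -0.77, "az": 0.07}, {"x": 22, "y": -42.5, "z": -2, "jaw": 1, "ax": -0.15, "ay": -0.77, "az": 0.07}, {"x": 22, "y": -42.5, "z": -2, "jaw": 1, "ax": -0.15, "ay": -0.77, "az": 0.07}], "newtons": 20}}

```text
$.commands[0]: bad value
```

>>> {"method": "servo_tool", "body": {"commands": [{"x": 3, "y": -5, "z": 0, "jaw": 1, "ax": 0, "ay": -0.05, "az": 0}, {"x": 7, "y": -12, "z": 0, "jaw": 1, "ax": -0.03, "ay": -0.17, "az": 0.02}, {"x": 11, "y": -18, "z": 0, "jaw": 1, "ax": -0.06, "ay": -0.3, "az": 0.03}, {"x": 14, "y": -24, "z": 0, "jaw": 1, "ax": -0.08, "ay": -0.42, "az": 0.04}, {"x": 17, "y": -30, "z": 0, "jaw": 1, "ax": -0.11, "ay": -0.55, "az": 0.05}, {"x": 20, "y": -36, "z": -1, "jaw": 1, "ax": -0.13, "ay": -0.67, "az": 0.06}, {"x": 21.5, "y": -40, "z": -1.5, "jaw": 1, "ax": -0.15, "ay": -0.77, "az": 0.07}, {"x": 22, "y": -42.5, "z": -2, "jaw": 1, "ax": -0.15, "ay": -0.77, "az": 0.07}, {"x": 22, "y": -42.5, "z": -2, "jaw": 1, "ax": -0.15, "ay": -0.77, "az": 0.07}, {"x": 22, "y": -42.5, "z": -2, "jaw": 1, "ax": -0.15, "ay": -0.77, "az": 0.07}, {"x": 22, "y": -42.5, "z": -2, "jaw": 1, "ax": -0.15, "ay": -0.77, "az": 0.07}], "newtons": 20}}

```text
t: 1.48
ee_pos: [0.3587, 0.1887, 0.2379]
orientation: [1.88, 1.606, 0.649]
ft_force: [-1.5, 0.2, -0.1]
grip_width: 0.005
```

Run:
```python
from h import *
for i in range(2):
    im=camera("side");s=state();print(s['t'],s['ee_pos'],s['qpos'].round(3),R.from_rotvec(s['orientation']).as_matrix().round(3).tolist(),s['ft_force'])
```

```text
1.525 [0.35860053 0.18867858 0.23783259] [ 0.894  0.074  2.416 -1.311  0.681  0.567] [[0.158, 0.707, 0.689], [0.987, -0.11, -0.114], [-0.005, 0.698, -0.716]] [-0.5232335   0.46009234  0.40497928]
1.575 [0.35849875 0.18854041 0.23774565] [ 0.894  0.074  2.416 -1.311  0.681  0.566] [[0.158, 0.707, 0.689], [0.987, -0.109, -0.114], [-0.005, 0.698, -0.716]] [-0.61334403  0.01045192 -0.12920216]
```

>>> {"method": "servo_tool", "body": {"commands": [{"x": 1, "y": 0, "z": -1, "jaw": 1, "ax": 0.02, "ay": 0.12, "az": 0}, {"x": 2, "y": 0, "z": -2.5, "jaw": 1, "ax": 0.04, "ay": 0.24, "az": 0}, {"x": 3, "y": 0, "z": -4, "jaw": 1, "ax": 0.05, "ay": 0.29, "az": 0}, {"x": 3.5, "y": -0.3, "z": -6, "jaw": 1, "ax": 0.05, "ay": 0.29, "az": 0}, {"x": 3.5, "y": -0.5, "z": -8, "jaw": 1, "ax": 0.05, "ay": 0.29, "az": 0}, {"x": 3.5, "y": -0.7, "z": -10, "jaw": 1, "ax": 0.05, "ay": 0.29, "az": 0}, {"x": 3.5, "y": -0.7, "z": -10, "jaw": 1, "ax": 0.05, "ay": 0.29, "az": 0}, {"x": 3.5, "y": -0.7, "z": -10, "jaw": 1, "ax": 0.05, "ay": 0.29, "az": 0}]}}

```text
t: 2.58
ee_pos: [0.3936, 0.1809, 0.138]
orientation: [2.087, 1.781, 0.432]
ft_force: [0.5, -0.7, 0.2]
grip_width: 0.006
```

```bash
cat > st.py <<'E'
from h import *
import sys
s=state();M=R.from_rotvec(s['orientation']).as_matrix();d=M[:,2]
print('t',s['t'],'tcp',s['ee_pos'].round(4),'tip',(s['ee_pos']+.025*d).round(4),'d',d.round(3),'x',M[:,0].round(3),'q',s['qpos'].round(2),'F',s['ft_force'].round(1))
if len(sys.argv)>1:
    A=camera('top')[150:230,200:310,::-1]
    B=camera('side')[55:135,225:335,::-1]
    f=lambda a:cv2.resize(np.ascontiguousarray(a),None,fx=5,fy=5,interpolation=2)
    cv2.imwrite(f'pics/{sys.argv[1]}.png',cv2.resize(np.vstack([f(A),f(B)]),(412,600)))
E
python3 st.py c2
```

```text
t 2.575 tcp [0.3936 0.1809 0.138 ] tip [0.405  0.179  0.1158] d [ 0.455 -0.075 -0.888] x [ 0.158  0.987 -0.003] q [ 0.62  0.29  2.34 -1.14  0.36  0.26] F [ 0.5 -0.7  0.2]
```

View pics/c2.png

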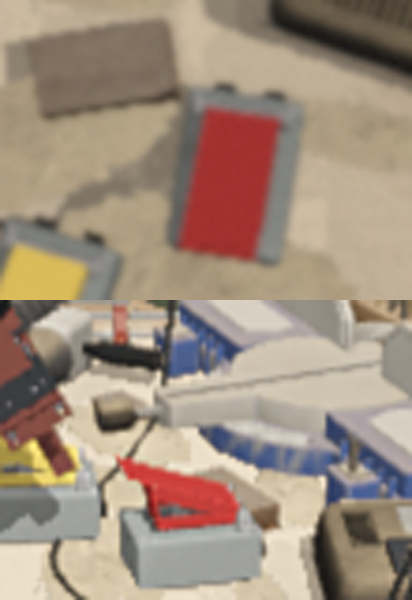

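>>> {"method": "servo_tool", "body": {"commands": [{"x": 1, "y": -0.2, "z": -1, "jaw": 1, "ax": 0, "ay": 0, "az": 0}, {"x": 2.5, "y": -0.4, "z": -1.8, "jaw": 1, "ax": 0, "ay": 0, "az": 0}, {"x": 4, "y": -0.6, "z": -1.8, "jaw": 1, "ax": 0, "ay": 0, "az": 0}, {"x": 4.8, "y": -0.8, "z": -1.8, "jaw": 1, "ax": 0, "ay": 0, "az": 0}, {"x": 5.1, "y": -0.8, "z": -1.8, "jaw": 1, "ax": 0, "ay": 0, "az": 0}, {"x": 5.1, "y": -0.8, "z": -1.8, "jaw": 1, "ax": 0, "ay": 0, "az": 0}]}}

```text
t: 3.42
ee_pos: [0.4444, 0.1724, 0.1199]
orientation: [2.088, 1.78, 0.432]
ft_force: [0.5, 0.3, -1.4]
grip_width: 0.006
```

```bash
python3 st.py c3
```

```text
t 3.425 tcp [0.4444 0.1724 0.1199] tip [0.4557 0.1705 0.0977] d [ 0.455 -0.075 -0.888] x [ 0.159  0.987 -0.002] q [ 0.52  0.38  2.27 -1.22  0.32  0.25] F [ 0.5  0.3 -1.4]
```

View pics/c3.png

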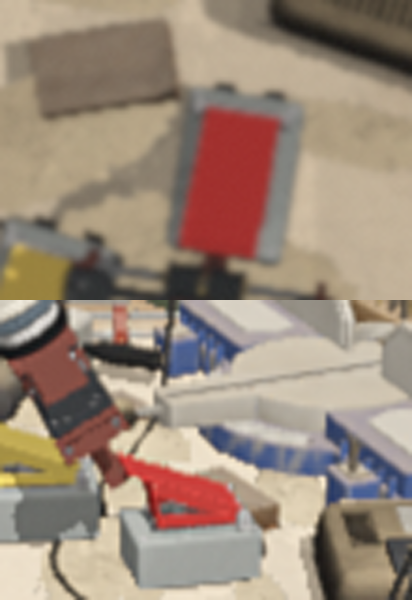

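>>> {"method": "servo_tool", "body": {"commands": [{"x": 0.4, "y": -0.06, "z": 0.1, "jaw": 1, "ax": 0, "ay": 0, "az": 0}, {"x": 0.95, "y": -0.15, "z": 1.0, "jaw": 1, "ax": 0, "ay": 0, "az": 0}, {"x": 1.5, "y": -0.23, "z": 1.9, "jaw": 1, "ax": 0, "ay": 0, "az": 0}, {"x": 2.1, "y": -0.33, "z": 2.8, "jaw": 1, "ax": 0, "ay": 0, "az": 0}, {"x": 2.7, "y": -0.43, "z": 3.6, "jaw": 1, "ax": 0, "ay": 0, "az": 0}, {"x": 3.4, "y": -0.55, "z": 4.3, "jaw": 1, "ax": 0, "ay": 0, "az": 0}, {"x": 4.2, "y": -0.67, "z": 5.0, "jaw": 1, "ax": 0, "ay": 0, "az": 0}, {"x": 5.1, "y": -0.8, "z": 5.6, "jaw": 1, "ax": 0, "ay": 0, "az": 0}, {"x": 5.9, "y": -0.94, "z": 6.1, "jaw": 1, "ax": 0, "ay": 0, "az": 0}, {"x": 5.9, "y": -0.94, "z": 6.1, "jaw": 1, "ax": 0, "ay": 0, "az": 0}]}}

```text
t: 4.78
ee_pos: [0.5041, 0.163, 0.1811]
orientation: [2.088, 1.779, 0.433]
ft_force: [0.8, 0.2, -0.2]
grip_width: 0.004
```

```bash
python3 st.py c4
```

```text
t 4.775 tcp [0.5041 0.163  0.1811] tip [0.5155 0.1611 0.1589] d [ 0.455 -0.075 -0.887] x [ 0.159  0.987 -0.002] q [ 0.43  0.29  2.14 -0.73  0.4  -0.35] F [ 0.8  0.2 -0.2]
```

View pics/c4.png

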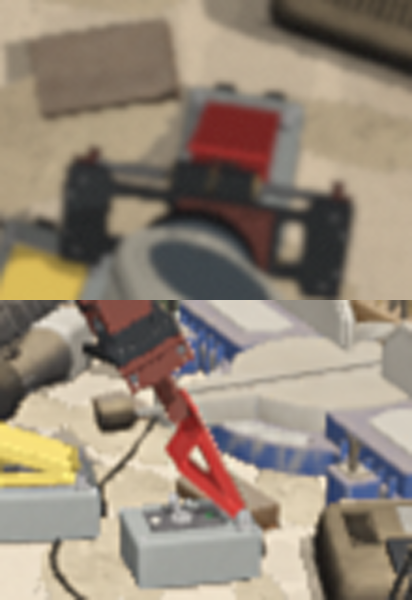

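>>> {"method": "servo_tool", "body": {"commands": [{"x": 0.95, "y": -0.15, "z": 0.45, "jaw": 1, "ax": 0, "ay": 0.03, "az": 0}, {"x": 1.9, "y": -0.3, "z": 0.9, "jaw": 1, "ax": 0.01, "ay": 0.06, "az": 0}, {"x": 3.0, "y": -0.47, "z": 1.2, "jaw": 1, "ax": 0.015, "ay": 0.1, "az": 0}, {"x": 4.0, "y": -0.64, "z": 1.4, "jaw": 1, "ax": 0.02, "ay": 0.13, "az": 0}, {"x": 5.1, "y": -0.8, "z": 1.6, "jaw": 1, "ax": 0.025, "ay": 0.16, "az": 0}, {"x": 6.3, "y": -1.0, "z": 1.6, "jaw": 1, "ax": 0.03, "ay": 0.19, "az": 0}, {"x": 7.4, "y": -1.16, "z": 1.6, "jaw": 1, "ax": 0.035, "ay": 0.22, "az": 0}, {"x": 8.4, "y": -1.33, "z": 1.4, "jaw": 1, "ax": 0.04, "ay": 0.25, "az": 0}, {"x": 9.4, "y": -1.48, "z": 1.1, "jaw": 1, "ax": 0.04, "ay": 0.25, "az": 0}, {"x": 9.8, "y": -1.54, "z": 0.9, "jaw": 1, "ax": 0.04, "ay": 0.25, "az": 0}, {"x": 9.8, "y": -1.54, "z": 0.9, "jaw": 1, "ax": 0.04, "ay": 0.25, "az": 0}]}}

```text
t: 6.25
ee_pos: [0.601, 0.1475, 0.1891]
orientation: [2.253, 1.922, 0.213]
ft_force: [0.4, -0.5, -0.1]
grip_width: 0.006
```

```bash
python3 st.py c5
```

```text
t 6.25 tcp [0.601  0.1475 0.1891] tip [0.6065 0.1465 0.1647] d [ 0.219 -0.038 -0.975] x [ 0.158  0.987 -0.003] q [ 0.26  0.42  1.82 -0.15  0.71 -1.05] F [ 0.4 -0.5 -0.1]
```

View pics/c5.png

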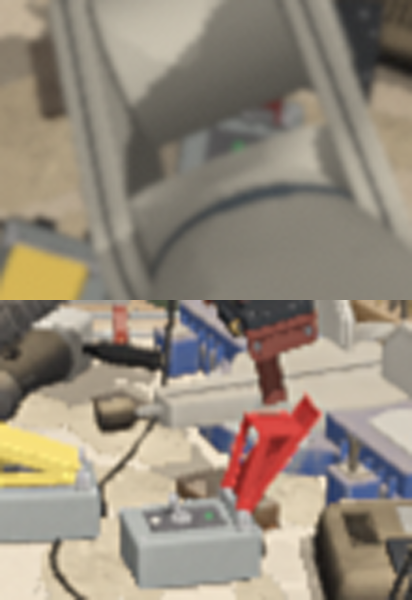

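>>> {"method": "servo_tool", "body": {"commands": [{"x": -2, "y": 0.3, "z": 0.5, "jaw": 1, "ax": 0, "ay": 0.03, "az": 0}, {"x": -5, "y": 0.8, "z": 1, "jaw": 1, "ax": 0.02, "ay": 0.1, "az": 0}, {"x": -8, "y": 1.25, "z": 1, "jaw": 1, "ax": 0.03, "ay": 0.18, "az": 0}, {"x": -11, "y": 1.7, "z": 0.5, "jaw": 1, "ax": 0.035, "ay": 0.22, "az": 0}, {"x": -12.2, "y": 1.85, "z": -1, "jaw": 1, "ax": 0.035, "ay": 0.22, "az": 0}, {"x": -12.2, "y": 1.85, "z": -3, "jaw": 1, "ax": 0.035, "ay": 0.22, "az": 0}, {"x": -12.2, "y": 1.85, "z": -5.5, "jaw": 1, "ax": 0.035, "ay": 0.22, "az": 0}, {"x": -12.2, "y": 1.85, "z": -7.5, "jaw": 1, "ax": 0.035, "ay": 0.22, "az": 0}, {"x": -12.2, "y": 1.85, "z": -9, "jaw": 1, "ax": 0.035, "ay": 0.22, "az": 0}, {"x": -12.2, "y": 1.85, "z": -9.8, "jaw": 1, "ax": 0.035, "ay": 0.22, "az": 0}, {"x": -12.2, "y": 1.85, "z": -9.8, "jaw": 1, "ax": 0.035, "ay": 0.22, "az": 0}]}}

```text
t: 7.72
ee_pos: [0.4791, 0.1661, 0.0915]
orientation: [2.387, 2.037, -0.002]
ft_force: [0.5, 0.4, -1.2]
grip_width: 0.002
```

```bash
python3 st.py c6
```

```text
t 7.725 tcp [0.4791 0.1661 0.0915] tip [0.4792 0.166  0.0665] d [ 0.001 -0.003 -1.   ] x [ 0.157  0.988 -0.003] q [ 0.31  0.5   1.98 -0.01  0.66 -1.1 ] F [ 0.5  0.4 -1.2]
```

View pics/c6.png

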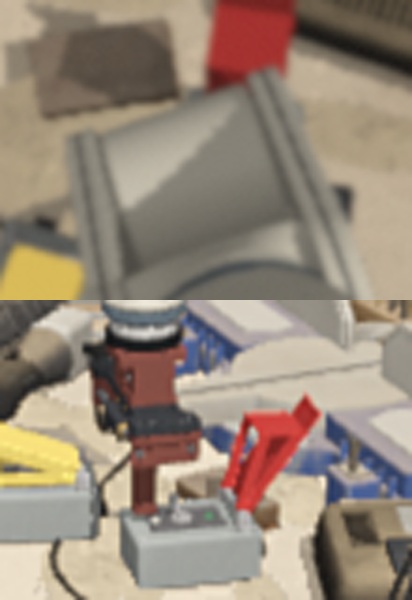

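>>> {"method": "servo_tool", "body": {"commands": [{"x": 0.5, "y": -0.08, "z": 0, "jaw": 1, "ax": 0, "ay": 0, "az": 0}, {"x": 0.9, "y": -0.14, "z": 0, "jaw": 1, "ax": 0, "ay": 0, "az": 0}, {"x": 1.2, "y": -0.19, "z": 0, "jaw": 1, "ax": 0, "ay": 0, "az": 0}, {"x": 1.5, "y": -0.24, "z": 0, "jaw": 1, "ax": 0, "ay": 0, "az": 0}, {"x": 1.8, "y": -0.28, "z": 0, "jaw": 1, "ax": 0, "ay": 0, "az": 0}, {"x": 2.1, "y": -0.33, "z": 0, "jaw": 1, "ax": 0, "ay": 0, "az": 0}, {"x": 2.4, "y": -0.38, "z": 0, "jaw": 1, "ax": 0, "ay": 0, "az": 0}, {"x": 2.6, "y": -0.41, "z": 0, "jaw": 1, "ax": 0, "ay": 0, "az": 0}, {"x": 2.75, "y": -0.43, "z": 0, "jaw": 1, "ax": 0, "ay": 0, "az": 0}, {"x": 2.75, "y": -0.43, "z": 0, "jaw": 1, "ax": 0, "ay": 0, "az": 0}]}}

```text
t: 9.07
ee_pos: [0.5069, 0.1617, 0.0916]
orientation: [2.387, 2.037, -0.001]
ft_force: [-2.1, 1.3, 1.6]
grip_width: 0.007
```

```bash
python3 st.py
```

```text
t 9.075 tcp [0.5069 0.1617 0.0916] tip [0.5069 0.1616 0.0666] d [ 0.002 -0.003 -1.   ] x [ 0.157  0.988 -0.003] q [ 0.29  0.53  1.93 -0.01  0.69 -1.12] F [-2.1  1.3  1.6]
```

>>> {"method": "servo_tool", "body": {"commands": [{"x": 0.1, "y": -0.02, "z": 0, "jaw": 1, "ax": 0, "ay": 0, "az": 0}, {"x": 0.2, "y": -0.03, "z": 0, "jaw": 1, "ax": 0, "ay": 0, "az": 0}, {"x": 0.25, "y": -0.04, "z": 0, "jaw": 1, "ax": 0, "ay": 0, "az": 0}, {"x": 0.25, "y": -0.04, "z": 0, "jaw": 1, "ax": 0, "ay": 0, "az": 0}]}}

```text
t: 9.57
ee_pos: [0.5081, 0.1614, 0.0913]
orientation: [2.388, 2.038, -0.004]
ft_force: [-7.7, 2.5, 3.5]
grip_width: 0.007
```

```bash
python3 - <<'E'
from h import *
A=camera('side')[75:125,245:305,::-1]
cv2.imwrite('pics/c7.png',cv2.resize(np.ascontiguousarray(A),None,fx=8,fy=8,interpolation=2))
c=np.array([.523,.159]);e=np.array([.988,-.156])
for x in(-.0173,.0013):
    print((pix('side',[*(c+x*e),.077])-[245,75])*8)
E
python3 st.py
```

```text
[197.38409016 256.74003766]
[237.16599038 252.74121756]
t 9.625 tcp [0.5081 0.1614 0.0914] tip [0.508  0.1613 0.0664] d [-0.001 -0.003 -1.   ] x [ 0.157  0.988 -0.003] q [ 0.29  0.53  1.92 -0.    0.69 -1.12] F [-7.5  3.4  2.6]
```

View pics/c7.png

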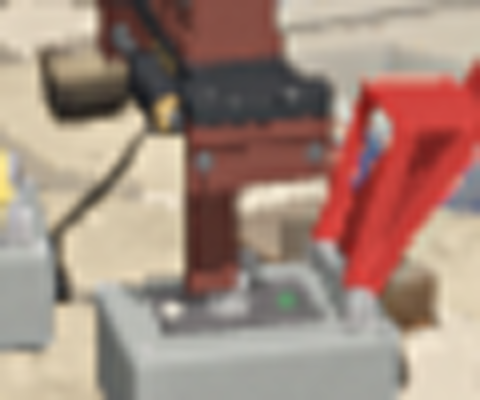

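>>> {"method": "servo_tool", "body": {"commands": [{"x": -0.5, "y": 0.08, "z": 0, "jaw": 1, "ax": 0, "ay": 0, "az": 0}, {"x": -1.5, "y": 0.23, "z": 0, "jaw": 1, "ax": 0, "ay": 0, "az": 0}, {"x": -3, "y": 0.47, "z": 0.5, "jaw": 1, "ax": 0, "ay": 0, "az": 0}, {"x": -3.5, "y": 0.55, "z": 3, "jaw": 1, "ax": 0, "ay": 0, "az": 0}, {"x": -3.5, "y": 0.55, "z": 6, "jaw": 1, "ax": 0, "ay": 0, "az": 0}, {"x": -3.5, "y": 0.55, "z": 9, "jaw": 1, "ax": 0, "ay": 0, "az": 0}, {"x": -3.5, "y": 0.55, "z": 12, "jaw": 1, "ax": 0, "ay": 0, "az": 0}, {"x": -3.5, "y": 0.55, "z": 14, "jaw": 1, "ax": 0, "ay": 0, "az": 0}, {"x": -3.5, "y": 0.55, "z": 14, "jaw": 1, "ax": 0, "ay": 0, "az": 0}]}}

```text
t: 10.75
ee_pos: [0.4747, 0.1672, 0.2332]
orientation: [2.386, 2.036, 0.005]
ft_force: [0.6, 0.7, -0.3]
grip_width: 0.006
```

```bash
python3 st.py c8
```

```text
t 10.75 tcp [0.4747 0.1672 0.2332] tip [0.4748 0.1672 0.2082] d [ 0.006 -0.002 -1.   ] x [ 0.157  0.988 -0.001] q [ 0.32  0.26  1.91 -0.    0.96 -1.09] F [ 0.6  0.7 -0.3]
```

View pics/c8.png

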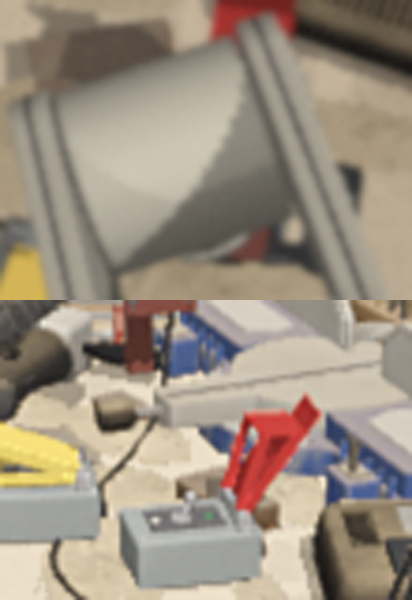

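>>> {"method": "servo_tool", "body": {"commands": [{"x": 2, "y": -0.3, "z": 0.5, "jaw": 1, "ax": 0, "ay": 0, "az": 0}, {"x": 5, "y": -0.8, "z": 0.5, "jaw": 1, "ax": 0, "ay": 0, "az": 0}, {"x": 9, "y": -1.4, "z": 0.5, "jaw": 1, "ax": 0, "ay": 0, "az": 0}, {"x": 13, "y": -2.1, "z": 0.5, "jaw": 1, "ax": 0, "ay": 0, "az": 0}, {"x": 17, "y": -2.7, "z": 0.5, "jaw": 1, "ax": 0, "ay": 0, "az": 0}, {"x": 19.5, "y": -3.1, "z": 0.5, "jaw": 1, "ax": 0, "ay": 0, "az": 0}, {"x": 20, "y": -3.2, "z": 0, "jaw": 1, "ax": 0, "ay": 0, "az": 0}, {"x": 20, "y": -3.2, "z": 0, "jaw": 1, "ax": 0, "ay": 0, "az": 0}]}}

```text
t: 11.85
ee_pos: [0.6729, 0.1347, 0.2296]
orientation: [2.388, 2.038, -0.005]
ft_force: [-0.8, 0.8, 0.2]
grip_width: 0.002
```

```bash
python3 st.py c9
python3 - <<'E'
from h import *
a=np.radians(-9);e=np.array([np.cos(a),np.sin(a),0]);n=np.array([-e[1],e[0],0]);hin=np.array([.567,.152,.067])
ph=np.radians(157.3)-1.85;l=hin+.119*(np.cos(ph)*e+np.sin(ph)*np.array([0,0,1]))
print(l,[((pix('side',l+s*n*.028)-[225,55])*[3.745,3.75]+[0,300]).round() for s in(-1,1)])
E
```

```text
t 11.85 tcp [0.6729 0.1347 0.2296] tip [0.6729 0.1347 0.2046] d [-0.001 -0.004 -1.   ] x [ 0.157  0.988 -0.004] q [ 0.18  0.53  1.5  -0.    1.12 -1.23] F [-0.8  0.8  0.2]
[0.64048335 0.14036138 0.15987486] [array([315., 411.]), array([297., 390.])]
```

View pics/c9.png

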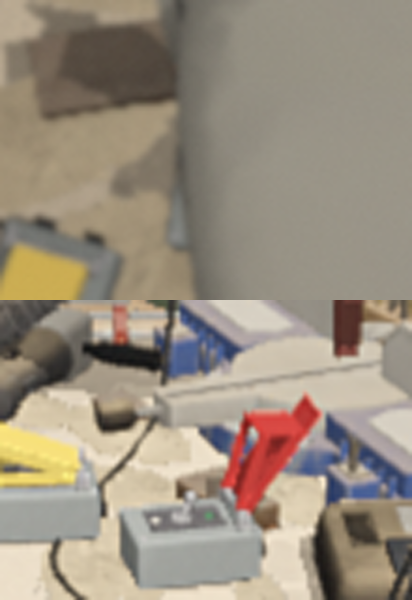

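>>> {"method": "servo_tool", "body": {"commands": [{"x": 0, "y": 0, "z": -2, "jaw": 1, "ax": 0, "ay": 0, "az": 0}, {"x": 0, "y": 0, "z": -4, "jaw": 1, "ax": 0, "ay": 0, "az": 0}, {"x": 0, "y": 0, "z": -6, "jaw": 1, "ax": 0, "ay": 0, "az": 0}, {"x": 0, "y": 0, "z": -6.3, "jaw": 1, "ax": 0, "ay": 0, "az": 0}, {"x": -1, "y": 0.16, "z": -6.3, "jaw": 1, "ax": 0, "ay": 0, "az": 0}, {"x": -1.8, "y": 0.28, "z": -6.3, "jaw": 1, "ax": 0, "ay": 0, "az": 0}, {"x": -2.6, "y": 0.41, "z": -5.7, "jaw": 1, "ax": 0, "ay": 0, "az": 0}, {"x": -3.5, "y": 0.55, "z": -5.1, "jaw": 1, "ax": 0, "ay": 0, "az": 0}, {"x": -4.4, "y": 0.7, "z": -4.7, "jaw": 1, "ax": 0, "ay": 0, "az": 0}, {"x": -5.3, "y": 0.84, "z": -4.3, "jaw": 1, "ax": 0, "ay": 0, "az": 0}, {"x": -6.3, "y": 1.0, "z": -4, "jaw": 1, "ax": 0, "ay": 0, "az": 0}, {"x": -7.3, "y": 1.15, "z": -3.8, "jaw": 1, "ax": 0, "ay": 0, "az": 0}, {"x": -8.2, "y": 1.3, "z": -3.6, "jaw": 1, "ax": 0, "ay": 0, "az": 0}, {"x": -9.2, "y": 1.45, "z": -3.6, "jaw": 1, "ax": 0, "ay": 0, "az": 0}, {"x": -10.2, "y": 1.6, "z": -3.6, "jaw": 1, "ax": 0, "ay": 0, "az": 0}, {"x": -11.2, "y": 1.77, "z": -3.6, "jaw": 1, "ax": 0, "ay": 0, "az": 0}, {"x": -12, "y": 1.9, "z": -3.6, "jaw": 1, "ax": 0, "ay": 0, "az": 0}, {"x": -12, "y": 1.9, "z": -3, "jaw": 1, "ax": 0, "ay": 0, "az": 0}, {"x": -12, "y": 1.9, "z": -1, "jaw": 1, "ax": 0, "ay": 0, "az": 0}, {"x": -12, "y": 1.9, "z": 1, "jaw": 1, "ax": 0, "ay": 0, "az": 0}]}}

```text
t: 14.45
ee_pos: [0.5548, 0.1539, 0.2425]
orientation: [2.387, 2.037, -0.0]
ft_force: [0.3, 0.8, 0.1]
grip_width: 0.004
```

>>> {"method": "servo_tool", "body": {"commands": [{"x": 0, "y": 0, "z": 2, "jaw": 1, "ax": 0, "ay": 0, "az": 0}, {"x": -3, "y": 1, "z": 4, "jaw": 1, "ax": 0, "ay": 0, "az": 0}, {"x": -7, "y": 4, "z": 6, "jaw": 1, "ax": 0, "ay": 0, "az": 0}, {"x": -10, "y": 9, "z": 7, "jaw": 1, "ax": 0, "ay": 0, "az": 0}, {"x": -13, "y": 14, "z": 7, "jaw": 1, "ax": 0, "ay": 0, "az": 0}, {"x": -16, "y": 19, "z": 7, "jaw": 1, "ax": 0, "ay": 0, "az": 0}, {"x": -19, "y": 24, "z": 7, "jaw": 1, "ax": 0, "ay": 0, "az": 0}, {"x": -21, "y": 28, "z": 7, "jaw": 1, "ax": 0, "ay": 0, "az": 0}, {"x": -21, "y": 28, "z": 7, "jaw": 1, "ax": 0, "ay": 0, "az": 0}, {"x": -21, "y": 28, "z": 7, "jaw": 1, "ax": 0, "ay": 0, "az": 0}]}}

```text
t: 15.7
ee_pos: [0.3447, 0.4335, 0.3117]
orientation: [2.386, 2.037, -0.001]
ft_force: [0.1, -0.1, -0.6]
grip_width: 0.005
```

```bash
python3 st.py c10
```

```text
t 15.7 tcp [0.3447 0.4335 0.3117] tip [0.3447 0.4334 0.2867] d [ 0.002 -0.003 -1.   ] x [ 0.157  0.988 -0.003] q [ 0.88  0.25  1.73 -0.    1.17 -0.53] F [ 0.1 -0.1 -0.6]
```

View pics/c10.png

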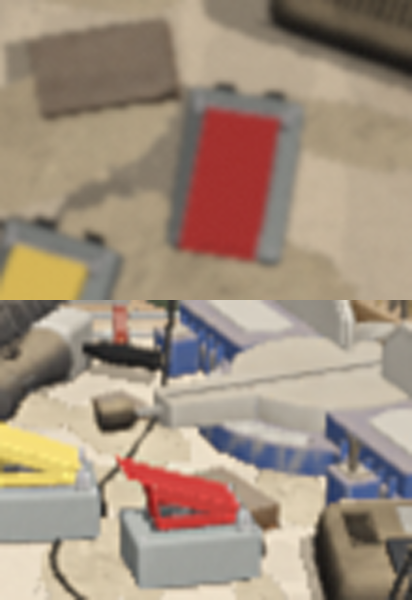

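The guard is shut and the scene matches the start, with the lip at (120,460) in the crop as before and the box unmoved. Handing in.

Run:
```python
from bench import *
print(finish_job())
```

```text
the job is handed in; nothing more can be done
None
```

The red-guarded supply box is switched on, its guard is shut again, and I handed the job in at about 16 s; hand-in gives no verdict.

- **Guard open:** with the fingers shut, I hooked the tip under the red lip and swung it along its circle. The side view then showed the guard resting back on its stop with the toggle still off.
- **Toggle on:** I pushed the toggle towards the green dot until it reached its end stop, where the wrist force peaked at about 8 N. A picture afterwards showed it leaning to the hinge side.
- **Guard shut:** I reached over the top, pushed the lip forward from behind, and the guard dropped shut.

**Last checks:** the final top and side crops show the red guard shut and the red box where it started. What they show of the yellow box, sanding block and battery charger also looks unmoved. The arm is clear, with the fingertips 0.29 m above the bench and wrist force near zero.

**Limits of the checks:**
- The toggle can't be seen under the shut guard, so "on" rests on the picture taken before closing.
- The jar and screwdriver were outside the final crops and not re-checked.
- The first tilted approach stopped about 10 mm short because joint 4 reached its range limit (-1.31 rad). I reduced the tilt and carried on.
- I viewed 12 pictures, two over the budget of 10.

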